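# Seat a moulded shell on the post and take a hardness reading

## Task

Take the moulded shell from its sloping rack and stand it mouth down over the upright post, fully home on the post's base, and let go of it. Then lift the hardness gauge out of its stand and press its plunger lightly on the dark mark on top of the shell, gauge upright, dial facing straight away from the robot, plunger about half in, never ramming it; leave the other things on the bench alone. Finish while still holding the gauge there: do not put it down or let go.

Things in the scene. Friction and masses are not known exactly. Their poses are not given: they have to be found in the camera images.
- rack: Fixed cooling rack: grey foot 125 x 70 x 8 mm, two parallel 8 mm steel rails 30 mm apart, rising away from the robot at 0.5 rad, a low steel stop across their bottom end (its top 15 mm below the shell's axis). Rail tops lie 21 mm below the axis of the shell lying on them. Origin: middle of the underside; x points level towards the high end.
- shell: Loose beige plastic tube, 90 g, 50 mm outside diameter, 90 mm long, wall 4 mm, open at the mouth, closed by a flat 6 mm crown. Origin: centre of the mouth; z along its axis from mouth to crown. Starts lying on the rack's rails, mouth low, nearer the robot, against the stop, axis rising at 0.5 rad, mouth centre 50 mm above the bench. Stiff: takes a 35 N grip.
- mark (a point): The dark round mark, 10 mm across, on the outside of the shell's flat crown, 10 mm off the shell's axis (on the shell's own +x side), 90 mm from the mouth plane.
- post: Fixed round grey base, 96 mm across, 12 mm high, with an upright steel post 28 mm across, its rounded-off tip 67 mm above the bench. Origin: centre of the underside; axes as the world's (x away from the robot). Fully home, the shell's mouth rests flat on the base and its crown is 102 mm above the bench.
- stand: Fixed aluminium gauge stand: 70 mm square foot, 50 mm square block on it, 45 mm high in all, with a round pocket from the top, 31 mm wide and 25 mm deep, and a narrower hole below it for the plunger. Origin: centre of its underside.
- gauge: Loose hand gauge, 0.17 kg, upright in the stand: steel barrel 28 mm across, 0 to 80 mm above the origin; round dial 44 mm across on its +x side, 34 to 78 mm up, reaching 28 mm from the axis; black grip 24 x 24 mm (stands 40 N), 80 to 120 mm up; plunger 8 mm across, 14 mm out below. Origin: centre of the barrel's underside (20 mm above the bench at the start); z up, x to the dial.
- tip (a point): The centre of the plunger's lower end, on the gauge's axis, 14 mm below the gauge's origin when the plunger is out.
- plunger (a joint): How far the gauge's spring plunger is pushed in, 0 (out) to 0.012 m (all the way in); half in is 0.006. The spring takes about 0.9 N to start moving and 4.5 N all the way in (300 N/m).
- dial (a point): Centre of the dial's face, 28 mm from the gauge's axis on its +x side, 56 mm above the gauge's origin.
- sleeve: Bystander, loose, to be left alone: a short terracotta-coloured sanding-drum sleeve, an upright tube 72 mm across and 50 mm tall. Origin: middle of its underside.
- jar: Bystander, loose, to be left alone: an amber jar with a steel lid, 64 mm across and 85 mm tall. Origin: middle of its underside.
- wrench: Bystander, loose, to be left alone: a steel wrench lying flat, under 20 mm high. Origin: middle of its underside.
- sanding_block: Bystander, loose, to be left alone: a cork sanding block 100 x 60 x 35 mm. Origin: middle of its underside.

How it is judged:
By the outcome, as a careful person would: the job done as asked, in the order asked, and still so for the second after the job is handed in, while the arm keeps its last pose, push and grip.
It also fails if it takes over 54 s, if anything falls off the work surface, if the arm or the gripper's body presses on something with over 40 N, if the wrist force passes 120 N, or if a joint passes its speed limit or range.

## Robot

A 7-joint arm with a two-finger parallel gripper is mounted at the origin on the work surface. World frame = base frame: x ahead of the robot, y to its left, z up, the work surface at z = 0. Lengths are in m, angles in rad, forces in N, time in s.
With the tool pointing down it reaches from about 0.35 to 0.775 m from the base axis. Payload 3.1 kg.
Tool frame: the origin (TCP) lies at the very end of the fingers, on their centre line; the grasp point (between the pads) lies 19 mm behind it (ctrl.grasp_offset is the distance from the TCP to the grasp point, in m); z points along the fingers, x is the direction in which the jaws open and shut, and the axes are right-handed (so a half turn about z gives the same grasp; the last joint's range is limited). The gripper opens to 85 mm and grips with 20 to 120 N. Pads are 22 mm wide; open, the fingers measure 114 mm over their backs; the gripper's body (76 mm by 85 mm) begins 54 mm behind the grasp point. The pads swing forward as they close: fully open they stand 13 mm farther back than shut.
Start: joints at [-1.237, 0.311, 0.014, 1.512, -0.004, 1.319, -0.027], TCP at [0.202, 0.512, 0.231] pointing down, gripper open.
Joint ranges: [-2.7, 2.7], [-0.3, 1.91], [-1.27, 1.3], [0.12, 2.57], [-1.44, 4.58], [0.2, 2.03], [-3.05, 3.05]. Speed limits (rad/s): [2.79, 2.79, 3.14, 3.14, 3.14, 3.14, 3.14].

## Interface

Orientations are given as [roll, pitch, yaw] about the fixed x, y, z axes, in that order (R = Rz(yaw) Ry(pitch) Rx(roll)).
In Python, from station import ctrl gives the robot as it stands.
- The arm moves only by the shell command python3 -m inch 'ROWS'. ROWS is JSON, a list of rows, each a list of 7 numbers: the turn, a rotation vector about the tool's x, y, z in rad, then the shift along the tool's x, y, z in cm, then the finger opening in cm, from 0 to 8.54. In form: [[rx, ry, rz, tx, ty, tz, gripper], ...]. A call has 1 to 10 rows; each row shifts and turns the commanded pose from where the row before left it, along the tool's axes as they then stand; what a row does not reach is not made up. A row lasts 1/12 s, in which the tool goes at most 41.7 mm and 7.16 degrees, less where a joint would pass 70% of its speed; a pose out of reach is approached as far as the arm can. A call with a gripper value outside its range is refused whole. The fingers move at their own pace and stop on an object; the grip force is fixed at half the most. Time passes only in rows, so rows that do not move let the fingers close. It gives the time, the measured TCP pose, the force and the opening at its end, in the units of the state.
- ctrl.get_obs(): the state, without advancing time (a new reading comes with each control period).
- ctrl.get_image(name): name is "scene" or "top" or "wrist"; returns a dict with "color" (420x560x3 uint8, red, green, blue), "camera_matrix" (3x3 intrinsics, pixels), "dist_coeffs" ([k1, k2, p1, p2, k3] as OpenCV has them; the pictures are not rectified), "rvec" (rotation vector, rad) and "tvec" (3), from world to camera coordinates, as OpenCV has them. Camera axes: x right, y down, z forward; pixel columns grow to the right and rows downward; lengths in m; the calibration is good to about 2 mm. A picture is of the moment at which its call begins. There is no depth.
- ctrl.hand_in(): hands the job in, once; it reports no verdict.
The state is a dict: "t": time; "joint_pos": joint angles; "joint_vel": joint speeds; "tau": joint torques, N m; "position": TCP position; "tcp_rot": TCP orientation; "contact_force": force on the tool from outside, world axes, zero at the start; "moment": the same for the moment, N m; "finger_gap": finger opening in m.
Only numpy, scipy, OpenCV 4.12 (cv2) and the standard library are available. Lean on these libraries where they do the work, as an engineer would, in place of code of your own. Each camera call takes 0.05 s, during which the arm holds its last target. There are 200 camera calls.

## Working session

There is one attempt and no reset: what is moved stays moved. The work goes in short steps, Python scripts to look and compute and a shell command to move; the robot and the scene stay as the last step left them, time stands still between calls to the robot, and variables do not carry over. Pictures are saved under pics/ and viewed, about 8 in all and at most 12, crops included, and the job is handed in when it is done.

```bash
ls; mkdir -p pics; python3 - <<'E'
from station import ctrl
import cv2,json
o=ctrl.get_obs();print({k:o[k] for k in('t','position','tcp_rot','finger_gap','contact_force')},ctrl.grasp_offset)
for n in('scene','top'):
    d=ctrl.get_image(n);cv2.imwrite(f'pics/{n}0.png',d['color'][:,:,::-1])
    print(n,d['camera_matrix'],d['dist_coeffs'],d['rvec'],d['tvec'])
E
```

```text
pics
{'t': 0.0, 'position': array([0.20157535, 0.51094663, 0.23022157]), 'tcp_rot': array([3.14151580e+00, 2.36249701e-03, 1.19508268e+00]), 'finger_gap': 0.08513490685106358, 'contact_force': array([-0.56053937, -0.33596573, -0.54293658])} 0.0187
scene [[439.19215913   0.         274.0281236 ]
 [  0.         439.19215913 207.87676466]
 [  0.           0.           1.        ]] [-0.0806574  0.         0.         0.         0.       ] [ 1.96722891  0.84380695 -0.5086937 ] [-0.44072993 -0.1226379   1.48913787]
top [[443.41972521   0.         286.10576663]
 [  0.         443.41972521 211.8517709 ]
 [  0.           0.           1.        ]] [-0.13464039  0.          0.          0.          0.        ] [ 2.1613303  -2.13219339  0.19760672] [-0.01034047  0.63525266  0.96869803]
```

View pics/top0.png

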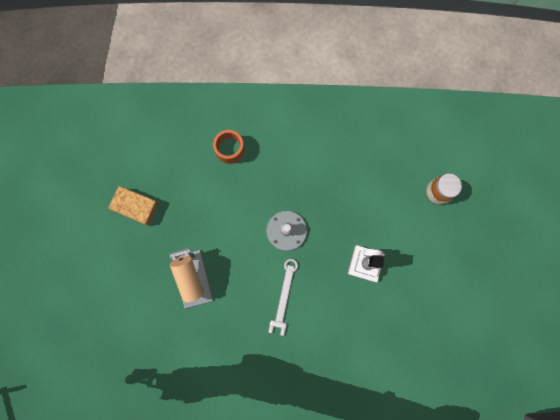

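View pics/scene0.png

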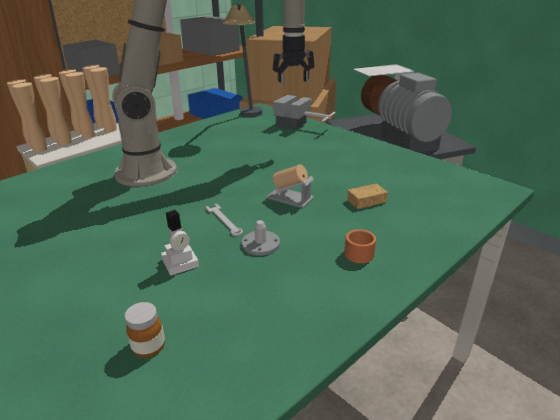

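The top view shows the rack and shell at about (190,278), the post at (287,229) and the stand with gauge at (367,263). In the scene view they are at (290,185), (261,237) and (178,250). Next I'll enlarge these.

```bash
cat > h.py <<'E'
import numpy as np,cv2
from station import ctrl
def cam(d): return d['camera_matrix'],np.array(d['dist_coeffs']),np.array(d['rvec'],float),np.array(d['tvec'],float)
def ray(d,uv):
    K,D,r,t=cam(d);R=cv2.Rodrigues(r)[0]
    p=cv2.undistortPoints(np.array([[uv]],float),K,D)[0,0]
    return -R.T@t,R.T@np.array([p[0],p[1],1])
def atz(d,uv,z):
    c,v=ray(d,uv);return c+v*(z-c[2])/v[2]
def proj(d,P):
    K,D,r,t=cam(d);return cv2.projectPoints(np.array(P,float).reshape(-1,3),r,t,K,D)[0].reshape(-1,2)
def crop(d,u,v,w,h,s): return cv2.resize(d['color'][v:v+h,u:u+w,::-1],(w*s,h*s),interpolation=cv2.INTER_CUBIC)
E
python3 - <<'E'
from h import *
t=ctrl.get_image('top');s=ctrl.get_image('scene')
a=np.hstack([crop(t,155,240,66,75,4),crop(t,255,195,66,75,4),crop(t,335,230,66,75,4)])
b=np.hstack([crop(s,255,155,66,75,4),crop(s,230,205,66,75,4),crop(s,145,205,66,75,4)])
cv2.imwrite('pics/c1.png',np.vstack([a,b]))
for n,uv,z in[('rack',(192,280),.03),('postbase',(287,230),.012),('stand',(367,264),.045),('jar',(446,187),.085),('wrench',(285,297),.01),('sleeve',(229,145),.05),('block',(133,205),.035)]:print(n,atz(t,uv,z).round(4))
E
```

```text
rack [0.4765 0.2127 0.03  ]
postbase [ 0.5982 -0.0052  0.012 ]
stand [ 0.518  -0.1891  0.045 ]
jar [ 0.6937 -0.3694  0.085 ]
wrench [ 0.4407 -0.0024  0.01  ]
sleeve [0.794  0.1354 0.05  ]
block [0.6489 0.3604 0.035 ]
```

View pics/c1.png

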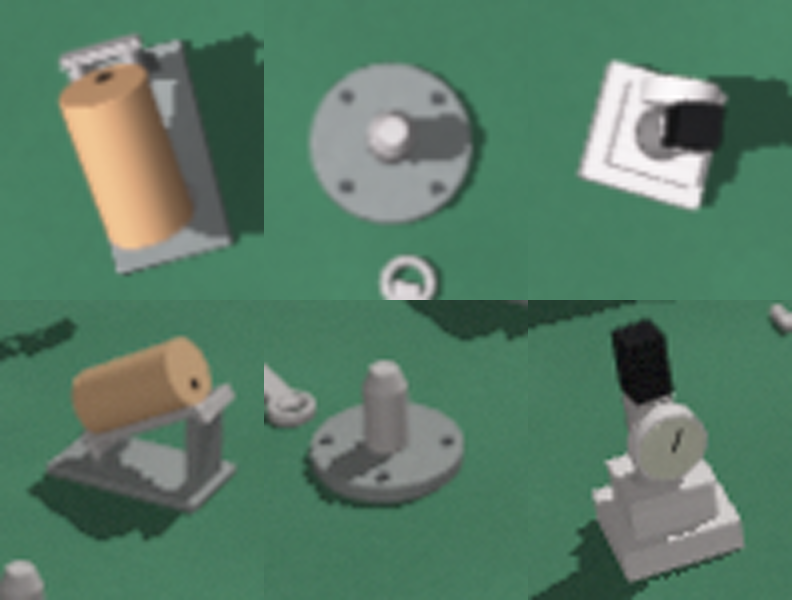

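```bash
cat > fit.py <<'E'
from h import *
from scipy.optimize import minimize
S=4
def box(x0,x1,y0,y1,z0,z1): return np.array([[x,y,z] for x in(x0,x1) for y in(y0,y1) for z in(z0,z1)],float)
def cyl(r,z0,z1): a=np.linspace(0,2*np.pi,48,False);return np.array([[r*np.cos(q),r*np.sin(q),z] for q in a for z in(z0,z1)])
def Rz(a): c,s=np.cos(a),np.sin(a);return np.array([[c,-s,0],[s,c,0],[0,0,1]])
def mask(d,win,kind):
    u,v,w,h=win;c=cv2.resize(d['color'],None,fx=S,fy=S,interpolation=cv2.INTER_LINEAR)[v*S:(v+h)*S,u*S:(u+w)*S].astype(float)
    r,g,b=c[...,0],c[...,1],c[...,2]
    return (r>1.3*b)&(r>g*1.1) if kind=='orange' else (r>g*0.8)
def render(d,win,parts):
    u,v,w,h=win;m=np.zeros((h*S,w*S),np.uint8)
    for P in parts:
        q=(proj(d,P)+.5-[u,v])*S-.5
        cv2.fillConvexPoly(m,np.round(cv2.convexHull(q.astype(np.float32))*16).astype(np.int32),255,cv2.LINE_AA,4)
    return m/255.
def fit(views,model,p0,kind,sc):
    ms=[mask(d,w,kind) for d,w in views]
    f=lambda p:sum(np.abs(m-render(d,w,model(p0+p*sc))).sum()/m.sum() for m,(d,w) in zip(ms,views))
    n=len(p0);sim=np.vstack([np.zeros(n),np.eye(n)*1.0])
    r=minimize(f,np.zeros(n),method='Nelder-Mead',options=dict(initial_simplex=sim,maxiter=1500,xatol=.005,fatol=1e-5))
    r=minimize(f,r.x,method='Nelder-Mead',options=dict(initial_simplex=r.x-sim*.5,maxiter=1500,xatol=.005,fatol=1e-5))
    return p0+r.x*sc,r.fun
E
cat > run1.py <<'E'
from fit import *
t=ctrl.get_image('top');s=ctrl.get_image('scene')
def Rs(yaw): # shell: z axis up slope
    a=np.array([np.cos(.5)*np.cos(yaw),np.cos(.5)*np.sin(yaw),np.sin(.5)]);y=np.array([-np.sin(yaw),np.cos(yaw),0]);return np.stack([np.cross(y,a),y,a],1)
shell=lambda p:[cyl(.025,0,.09)@Rs(p[2]).T+[p[0],p[1],.05]]
vs=[(t,(155,240,66,75)),(s,(255,155,66,75))]
p,e=fit(vs,shell,np.array([.44,.205,.25]),'orange',np.array([.01,.01,.1]));print('shell',p.round(4),e)
for v in vs:print(' single',[q for q in fit([v],shell,p,'orange',np.array([.005,.005,.05]))])
R=Rs(p[2]);o=np.array([p[0],p[1],.05]);top=o+R[:,2]*.09
for d,uv in((t,(180.75,259.25)),(s,(304,175.75))):
    c,v=ray(d,(uv[0]-.4,uv[1]-.4));k=((top-c)@R[:,2])/(v@R[:,2]);print(' mark in shell xy',(R.T@(c+v*k-top)).round(4))
post=lambda p:[cyl(.048,0,.012)+[p[0],p[1],0],np.vstack([cyl(.014,0,.060),cyl(.009,.067,.067)])+[p[0],p[1],0]]
vp=[(t,(255,195,66,60)),(s,(238,215,50,45))]
p,e=fit(vp,post,np.array([.598,-.005]),'all',np.array([.01,.01]));print('post',p.round(4),e)
for v in vp:print(' single',fit([v],post,p,'all',np.array([.005,.005])))
def sg(p):
    A=Rz(p[2]).T;B=Rz(p[5]).T;o=[p[0],p[1],0];g=np.array([p[3],p[4],.02])
    dial=cyl(.022,.014,.028)[:,[2,0,1]]+[0,0,.056]
    return [box(-.035,.035,-.035,.035,0,p[6])@A+o,box(-.025,.025,-.025,.025,0,.045)@A+o,cyl(.014,0,.08)+g,dial@B+g,box(-.012,.012,-.012,.012,.08,.12)@B+g]
# black grip is not green too (r>0.8g)
vg=[(t,(335,230,66,70)),(s,(155,205,56,72))]
p,e=fit(vg,sg,np.array([.518,-.189,-.28,.518,-.189,-.2,.015]),'all',np.array([.01,.01,.1,.01,.01,.1,.004]));print('stand',p.round(4),e)
g=np.array([p[3],p[4],.02])
c,v=ray(s,(180.85,240.35));
for k in range(1):
    # dial centre at z=.076
    q=c+v*(.076-c[2])/v[2];print(' dial by ray',q.round(4),np.arctan2(*(q-g)[[1,0]]),np.hypot(*(q-g)[:2]))
E
python3 run1.py
```

```text
shell [0.4416 0.2077 0.2597] 0.19286330788160894
 single [array([0.44160563, 0.20709825, 0.27249607]), np.float64(0.06344718006257742)]
 single [array([0.43920446, 0.21761663, 0.07314735]), np.float64(0.08487740942829058)]
 mark in shell xy [0.0085 0.0008 0.    ]
 mark in shell xy [ 0.0095  0.0055 -0.    ]
post [ 0.5982 -0.0028] 0.1474712448945747
 single (array([ 0.59784747, -0.00376992]), np.float64(0.017475724442302765))
 single (array([ 5.96314365e-01, -1.01781156e-04]), np.float64(0.08925897631779986))
stand [ 0.5207 -0.1919 -0.2716  0.5214 -0.1901 -0.2166  0.0262] 0.12515362082502635
 dial by ray [ 0.5431 -0.1907  0.076 ] -0.02466118819338038 0.02163486538996828
```

```bash
cat > plan.py <<'E'
from h import *
from scipy.spatial.transform import Rotation as Ro
def go(pos,R,pos0=None,R0=None,n=None):
    """print equal rows (rotvec, cm) from the measured (or given) pose"""
    o=ctrl.get_obs();p=np.array(o['position'] if pos0 is None else pos0);A=Ro.from_euler('xyz',o['tcp_rot']) if R0 is None else R0
    rv=(A.inv()*R).as_rotvec();d=np.array(pos)-p
    n=n or int(np.ceil(max(np.linalg.norm(rv)/.118,np.linalg.norm(d)/.036,1)))
    print('n',n,'total rot',rv.round(3),'total shift tool cm',(A.inv().apply(d)*100).round(2))
    for k in range(n):
        B=A*Ro.from_rotvec(rv*k/n);print(list((rv/n).round(4))+list((B.inv().apply(d)/n*100).round(2)))
def down(yaw,tilt=0): return Ro.from_euler('xyz',[np.pi,0,yaw])*Ro.from_rotvec([tilt,0,0])
def grasp_tcp(g,R): return np.array(g)+ctrl.grasp_offset*R.apply([0,0,1])
E
python3 - <<'E'
from plan import *
R=down(.268+np.pi/2,.3);p=grasp_tcp([.4907,.2208,.0778],R);print(p)
go(p-.12*R.apply([0,0,1]),R)
E
```

```text
[0.48537105 0.21933664 0.05993521]
n 12 total rot [ 0.289 -0.096 -0.639] total shift tool cm [-14.63  39.94   5.65]
[np.float64(0.0241), np.float64(-0.008), np.float64(-0.0532), np.float64(-1.22), np.float64(3.33), np.float64(0.47)]
[np.float64(0.0241), np.float64(-0.008), np.float64(-0.0532), np.float64(-1.39), np.float64(3.27), np.float64(0.4)]
[np.float64(0.0241), np.float64(-0.008), np.float64(-0.0532), np.float64(-1.56), np.float64(3.2), np.float64(0.34)]
[np.float64(0.0241), np.float64(-0.008), np.float64(-0.0532), np.float64(-1.73), np.float64(3.12), np.float64(0.27)]
[np.float64(0.0241), np.float64(-0.008), np.float64(-0.0532), np.float64(-1.89), np.float64(3.03), np.float64(0.21)]
[np.float64(0.0241), np.float64(-0.008), np.float64(-0.0532), np.float64(-2.05), np.float64(2.93), np.float64(0.16)]
[np.float64(0.0241), np.float64(-0.008), np.float64(-0.0532), np.float64(-2.2), np.float64(2.82), np.float64(0.1)]
[np.float64(0.0241), np.float64(-0.008), np.float64(-0.0532), np.float64(-2.34), np.float64(2.7), np.float64(0.06)]
[np.float64(0.0241), np.float64(-0.008), np.float64(-0.0532), np.float64(-2.48), np.float64(2.57), np.float64(0.01)]
[np.float64(0.0241), np.float64(-0.008), np.float64(-0.0532), np.float64(-2.62), np.float64(2.44), np.float64(-0.03)]
[np.float64(0.0241), np.float64(-0.008), np.float64(-0.0532), np.float64(-2.74), np.float64(2.29), np.float64(-0.06)]
[np.float64(0.0241), np.float64(-0.008), np.float64(-0.0532), np.float64(-2.86), np.float64(2.14), np.float64(-0.1)]
```

```bash
python3 -m inch '[[0,0,0,-1.2,3.3,0.3,8.5],[0,0,0,-1.2,3.3,0.3,8.5],[0,0,0,-1.2,3.3,0.3,8.5],[0,0,0,-1.2,3.3,0.3,8.5],[0,0,0,-1.2,3.3,0.3,8.5],[0,0,0,-1.2,3.3,0.3,8.5],[0,0,0,-1.2,3.3,0.3,8.5],[0,0,0,-1.2,3.3,0.3,8.5],[0,0,0,-1.2,3.3,0.3,8.5],[0,0,0,-1.2,3.3,0.3,8.5]]'
python3 -m inch '[[0,0,0,-1.2,3.3,0.3,8.5],[0,0,0,-1.2,3.3,0.3,8.5],[0.048,-0.016,-0.107,0,0,0,8.5],[0.048,-0.016,-0.107,0,0,0,8.5],[0.048,-0.016,-0.107,0,0,0,8.5],[0.048,-0.016,-0.107,0,0,0,8.5],[0.048,-0.016,-0.107,0,0,0,8.5],[0.048,-0.016,-0.107,0,0,0,8.5],[0,0,0,0,0,0,8.5]]'
python3 - <<'E'
from plan import *
o=ctrl.get_obs();print(o['joint_pos'].round(3),o['contact_force'])
d=ctrl.get_image('wrist')
R=down(.268+np.pi/2,.3);p=grasp_tcp([.4907,.2208,.0778],R);go(p,R,n=5)
a=d['color'][:,:,::-1].copy()
# predicted shell outline
yaw=.268;ax=np.array([np.cos(.5)*np.cos(yaw),np.cos(.5)*np.sin(yaw),np.sin(.5)]);y=np.array([-np.sin(yaw),np.cos(yaw),0]);x=np.cross(y,ax)
for h in(0,.09):
    P=[np.array([.4416,.2073,.05])+ax*h+.025*(x*np.cos(q)+y*np.sin(q)) for q in np.linspace(0,6.28,40)]
    cv2.polylines(a,[proj(d,P).astype(int)],True,(255,0,0))
cv2.imwrite('pics/w1.png',a)
E
```

```text
t: 1.13
position: [0.4658, 0.2777, 0.2013]
tcp_rot: [3.142, -0.0, 1.195]
contact_force: [-0.5, -0.4, -0.0]
finger_gap: 0.0848
t: 1.88
position: [0.5181, 0.2329, 0.1932]
tcp_rot: [-2.84, -0.001, 1.844]
contact_force: [0.2, 0.3, -1.2]
finger_gap: 0.0847
[-0.485  0.603  0.107  1.207 -0.096  1.634  1.464] [ 0.20751523  0.29407708 -1.16264845]
n 5 total rot [0.    0.    0.001] total shift tool cm [-0.44  0.64 13.81]
[np.float64(0.0001), np.float64(0.0), np.float64(0.0003), np.float64(-0.09), np.float64(0.13), np.float64(2.76)]
[np.float64(0.0001), np.float64(0.0), np.float64(0.0003), np.float64(-0.09), np.float64(0.13), np.float64(2.76)]
[np.float64(0.0001), np.float64(0.0), np.float64(0.0003), np.float64(-0.09), np.float64(0.13), np.float64(2.76)]
[np.float64(0.0001), np.float64(0.0), np.float64(0.0003), np.float64(-0.09), np.float64(0.13), np.float64(2.76)]
[np.float64(0.0001), np.float64(0.0), np.float64(0.0003), np.float64(-0.09), np.float64(0.13), np.float64(2.76)]
```

View pics/w1.png

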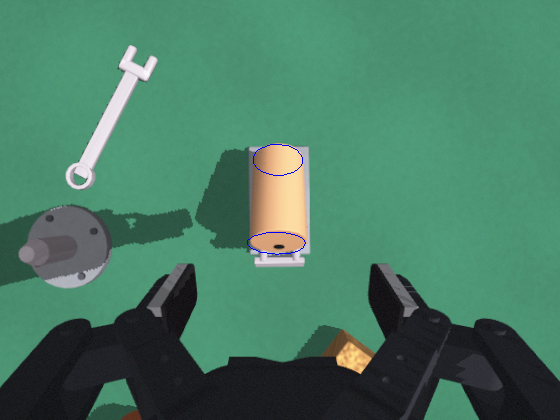

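The wrist view shows the shell at (250–305, 145–253), right under the predicted outline and aligned with the jaws. The mark is at (279,246), low on the crown, so it will sit on the far side once the shell is upright. Now I'll descend and close gently.

```bash
python3 -m inch '[[0,0,0,-0.1,0.1,2.8,8.5],[0,0,0,-0.1,0.1,2.8,8.5],[0,0,0,-0.1,0.1,2.8,8.5],[0,0,0,-0.1,0.1,2.8,8.5],[0,0,0,0,0.2,2.6,8.5],[0,0,0,0,0,0.3,8.5]]'
python3 -m inch '[[0,0,0,0,0,0,5.2],[0,0,0,0,0,0,5.2],[0,0,0,0,0,0,5.2],[0,0,0,0,0,0,5.2],[0,0,0,0,0,0,4.9],[0,0,0,0,0,0,4.9],[0,0,0,0,0,0,4.9]]'
python3 -m inch '[[0,0,0,0,0,0,4.7],[0,0,0,0,0,0,4.7],[0,0,0,0,0,0,4.7]]'
```

```text
t: 2.43
position: [0.4793, 0.2172, 0.0552]
tcp_rot: [-2.835, 0.002, 1.84]
contact_force: [-0.2, -0.8, -0.1]
finger_gap: 0.0847
t: 3.02
position: [0.4855, 0.2202, 0.0608]
tcp_rot: [-2.847, -0.002, 1.842]
contact_force: [-0.3, 0.6, 5.9]
finger_gap: 0.0496
t: 3.27
position: [0.4856, 0.2202, 0.061]
tcp_rot: [-2.847, -0.002, 1.842]
contact_force: [-0.4, 0.7, 6.9]
finger_gap: 0.0496
```

```bash
python3 -m inch '[[0,0,0,0,0,-0.5,4.7],[0,0,0,0,0,-1,4.7],[0,0,0,0,0,-1.5,4.7],[0,0,0,0,0,-2,4.7],[0,0,0,0,0,-2.5,4.7],[0,0,0,0,0,-2.5,4.7],[0,0,0,0,0,-1,4.7],[0,0,0,0,0,0,4.7]]'
python3 - <<'E'
from plan import *
o=ctrl.get_obs();print(o['joint_pos'].round(3),o['contact_force'])
d=ctrl.get_image('wrist');cv2.imwrite('pics/w2.png',d['color'][:,:,::-1])
E
```

```text
t: 3.93
position: [0.5177, 0.2281, 0.1666]
tcp_rot: [-2.85, -0.001, 1.841]
contact_force: [-0.3, 0.1, -0.6]
finger_gap: 0.0495
[-0.482  0.606  0.108  1.265 -0.095  1.563  1.472] [-0.30111144  0.10147793 -0.5743818 ]
```

View pics/w2.png

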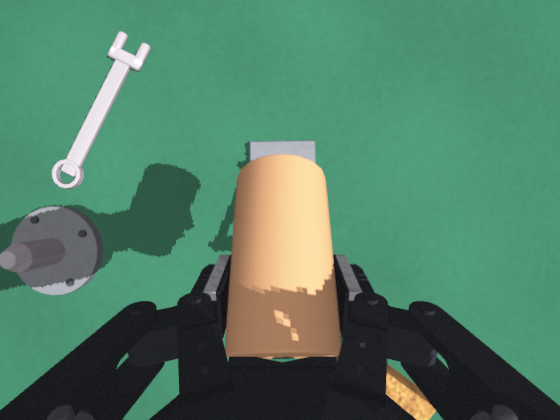

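The shell is held firmly with its mouth at row 155, clear of the rack. Next I reorient it and carry it above the post.

```bash
python3 - <<'E'
from plan import *
R=down(np.pi/2,-.77);p=grasp_tcp([.598,-.0035,.180],R);print(p)
go(p,R)
E
```

```text
[ 0.61101773 -0.0035      0.16657507]
n 10 total rot [-1.059 -0.067  0.276] total shift tool cm [-24.82   2.77  -1.06]
[np.float64(-0.1059), np.float64(-0.0067), np.float64(0.0276), np.float64(-2.48), np.float64(0.28), np.float64(-0.11)]
[np.float64(-0.1059), np.float64(-0.0067), np.float64(0.0276), np.float64(-2.47), np.float64(0.35), np.float64(-0.06)]
[np.float64(-0.1059), np.float64(-0.0067), np.float64(0.0276), np.float64(-2.46), np.float64(0.43), np.float64(0.0)]
[np.float64(-0.1059), np.float64(-0.0067), np.float64(0.0276), np.float64(-2.45), np.float64(0.49), np.float64(0.07)]
[np.float64(-0.1059), np.float64(-0.0067), np.float64(0.0276), np.float64(-2.44), np.float64(0.55), np.float64(0.14)]
[np.float64(-0.1059), np.float64(-0.0067), np.float64(0.0276), np.float64(-2.42), np.float64(0.59), np.float64(0.21)]
[np.float64(-0.1059), np.float64(-0.0067), np.float64(0.0276), np.float64(-2.4), np.float64(0.63), np.float64(0.3)]
[np.float64(-0.1059), np.float64(-0.0067), np.float64(0.0276), np.float64(-2.38), np.float64(0.66), np.float64(0.38)]
[np.float64(-0.1059), np.float64(-0.0067), np.float64(0.0276), np.float64(-2.36), np.float64(0.68), np.float64(0.47)]
[np.float64(-0.1059), np.float64(-0.0067), np.float64(0.0276), np.float64(-2.34), np.float64(0.69), np.float64(0.56)]
```

```bash
python3 -m inch '[[-0.053,-0.004,0.014,-1.24,0.1,0,4.7],[-0.053,-0.004,0.014,-1.24,0.1,0,4.7],[-0.106,-0.007,0.028,-2.5,0.35,-0.06,4.7],[-0.106,-0.007,0.028,-2.5,0.4,0,4.7],[-0.106,-0.007,0.028,-2.4,0.5,0.1,4.7],[-0.106,-0.007,0.028,-2.4,0.6,0.1,4.7],[-0.106,-0.007,0.028,-2.4,0.6,0.2,4.7],[-0.106,-0.007,0.028,-2.4,0.6,0.3,4.7],[-0.106,-0.007,0.028,-2.4,0.7,0.4,4.7],[-0.106,-0.007,0.028,-2.4,0.7,0.5,4.7]]'
python3 -m inch '[[-0.053,-0.004,0.014,-1.2,0.35,0.3,4.7],[-0.053,-0.004,0.014,-1.2,0.35,0.3,4.7],[0,0,0,0,0,0,4.7],[0,0,0,0,0,0,4.7]]'
cat > tilt.py <<'E'
from fit import *
from plan import *
o=ctrl.get_obs();print(o['t'],o['joint_pos'].round(3),o['position'].round(4),o['tcp_rot'].round(3))
s=ctrl.get_image('scene');w=ctrl.get_image('wrist');t=ctrl.get_image('top')
R=Ro.from_euler('xyz',o['tcp_rot']);g=o['position']-.0187*R.apply([0,0,1])
# model: shell axis = world z tilted by th about tool x, mouth at g + off
ex=R.apply([1,0,0])
def model(p):
    T=Ro.from_rotvec(ex*p[3]);a=T.apply([0,0,1]);return [T.apply(cyl(.025,0,.09))+g-a*p[2]+[p[0],p[1],0]]
c=proj(s,g)[0].astype(int);c2=proj(t,g)[0].astype(int)
vs=[(s,(c[0]-35,c[1]-40,70,80))]
q,e=fit(vs,lambda p:model([0,0,p[0],p[1]]),np.array([.058,0.]),'orange',np.array([.004,.1]));print('scene: grasp height on shell, tilt',q.round(4),e)
im=np.hstack([crop(s,c[0]-50,c[1]-40,100,100,4),crop(t,c2[0]-50,c2[1]-40,100,100,4)]);cv2.imwrite('pics/p1.png',im)
np.set_printoptions(suppress=True);print(g.round(4))
E
python3 tilt.py
```

```text
t: 4.82
position: [0.5978, 0.0178, 0.164]
tcp_rot: [2.477, 0.016, 1.592]
contact_force: [1.3, -1.7, -2.2]
finger_gap: 0.0493
t: 5.15
position: [0.5954, 0.0062, 0.1517]
tcp_rot: [2.489, 0.034, 1.58]
contact_force: [0.1, 0.3, -0.7]
finger_gap: 0.0492
5.15 [-0.025  0.132 -0.063  2.166  0.396  0.211  1.146] [0.5954 0.0062 0.1517] [2.489 0.034 1.58 ]
scene: grasp height on shell, tilt [0.0586 0.1625] 0.1999045614035088
[0.584  0.0066 0.1665]
```

View pics/p1.png

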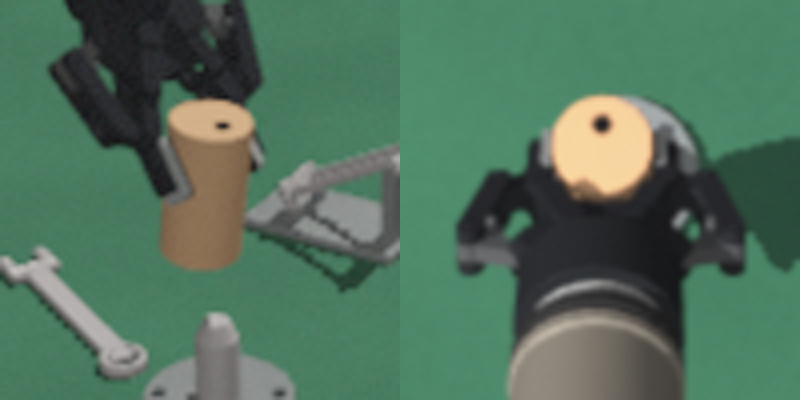

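The shell is gripped about 58 mm from the mouth, with the mark on its far side. Joint 6 is at its limit (0.21), so the shell leans about 0.13 rad. Turning the tool heading to the right should free the wrist.

```bash
python3 - <<'E'
from plan import *
R=down(np.pi/2-.45,-.79);p=grasp_tcp([.598,-.0035,.165],R);print(p)
go(p,R,n=6)
E
```

```text
[ 0.60996118 -0.00927791  0.15183809]
n 6 total rot [-0.123 -0.281  0.368] total shift tool cm [-1.78  0.8   0.96]
[np.float64(-0.0205), np.float64(-0.0468), np.float64(0.0613), np.float64(-0.3), np.float64(0.13), np.float64(0.16)]
[np.float64(-0.0205), np.float64(-0.0468), np.float64(0.0613), np.float64(-0.28), np.float64(0.15), np.float64(0.18)]
[np.float64(-0.0205), np.float64(-0.0468), np.float64(0.0613), np.float64(-0.26), np.float64(0.16), np.float64(0.19)]
[np.float64(-0.0205), np.float64(-0.0468), np.float64(0.0613), np.float64(-0.24), np.float64(0.17), np.float64(0.21)]
[np.float64(-0.0205), np.float64(-0.0468), np.float64(0.0613), np.float64(-0.22), np.float64(0.18), np.float64(0.22)]
[np.float64(-0.0205), np.float64(-0.0468), np.float64(0.0613), np.float64(-0.2), np.float64(0.19), np.float64(0.24)]
```

```bash
python3 -m inch '[[0,-0.047,0.061,-0.3,0.1,0.2,4.7],[0,-0.047,0.061,-0.3,0.1,0.2,4.7],[0,-0.047,0.061,-0.3,0.1,0.2,4.7],[0,-0.047,0.061,-0.3,0.1,0.2,4.7],[-0.03,-0.047,0.061,-0.3,0.2,0.2,4.7],[-0.03,-0.047,0.061,-0.3,0.2,0.2,4.7],[-0.03,0,0,0,0,0,4.7],[-0.03,0,0,0,0,0,4.7],[0,0,0,0,0,0,4.7]]'
python3 - <<'E'
from plan import *
o=ctrl.get_obs();print(o['joint_pos'].round(3))
R=down(np.pi/2-.45,-.79);p=grasp_tcp([.598,-.0035,.165],R);print(p)
go(p,R,n=4)
E
```

```text
t: 6.05
position: [0.6039, -0.0052, 0.1477]
tcp_rot: [2.372, 0.031, 1.207]
contact_force: [-0.7, 0.2, -1.0]
finger_gap: 0.0493
[-0.611  0.203  0.36   2.197  1.287  0.397 -0.198]
[ 0.60996118 -0.00927791  0.15183809]
n 4 total rot [-0.019 -0.039  0.084] total shift tool cm [-0.18  0.79  0.2 ]
[np.float64(-0.0049), np.float64(-0.0096), np.float64(0.0209), np.float64(-0.05), np.float64(0.2), np.float64(0.05)]
[np.float64(-0.0049), np.float64(-0.0096), np.float64(0.0209), np.float64(-0.04), np.float64(0.2), np.float64(0.05)]
[np.float64(-0.0049), np.float64(-0.0096), np.float64(0.0209), np.float64(-0.04), np.float64(0.2), np.float64(0.05)]
[np.float64(-0.0049), np.float64(-0.0096), np.float64(0.0209), np.float64(-0.03), np.float64(0.2), np.float64(0.05)]
```

```bash
python3 -m inch '[[-0.005,-0.01,0.021,-0.05,0.2,0.05,4.7],[-0.005,-0.01,0.021,-0.05,0.2,0.05,4.7],[-0.005,-0.01,0.021,-0.05,0.2,0.05,4.7],[-0.005,-0.01,0.021,-0.05,0.2,0.05,4.7],[0,0,0,0,0,0,4.7]]'
sed -i 's/p1.png/p2.png/' tilt.py
cat >> tilt.py <<'E'
v2=[(s,(c[0]-35,c[1]-40,70,80)),(t,(c2[0]-25,c2[1]-30,50,60))]
q2,e2=fit(v2,lambda p:model([p[2],p[3],p[0],p[1]]),np.array([.058,0.,0,0]),'orange',np.array([.004,.1,.004,.004]));print('both: h,tilt,dx,dy',q2.round(4),e2)
m=model([q2[2],q2[3],q2[0],q2[1]])[0];print('mouth ctr',m[::2].mean(0).round(4),'crown',m[1::2].mean(0).round(4))
E
python3 tilt.py
```

```text
t: 6.47
position: [0.6114, -0.0119, 0.1535]
tcp_rot: [2.349, -0.002, 1.114]
contact_force: [1.1, -0.0, -0.3]
finger_gap: 0.0492
6.4667 [-0.625  0.223  0.36   2.172  1.285  0.45  -0.298] [ 0.6114 -0.0119  0.1535] [ 2.349e+00 -2.000e-03  1.114e+00]
scene: grasp height on shell, tilt [0.0585 0.035 ] 0.12810360313072283
[ 0.5994 -0.006   0.1666]
both: h,tilt,dx,dy [ 0.0574 -0.0548  0.0004 -0.0006] 0.19479140767822753
mouth ctr [ 0.6026 -0.0081  0.1093] crown [ 0.5982 -0.0059  0.1992]
```

View pics/p2.png

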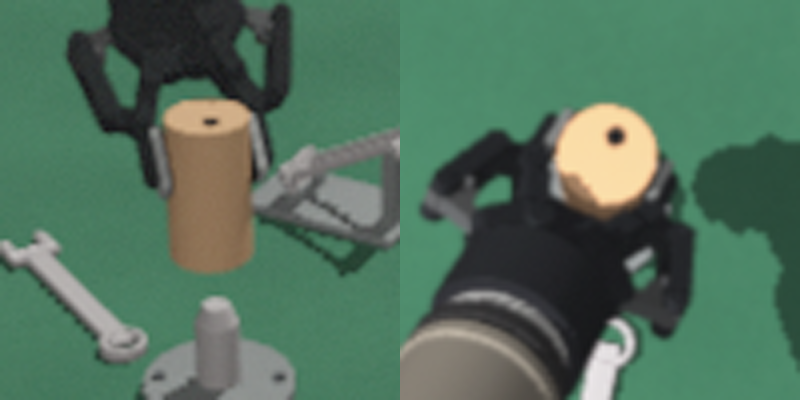

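The shell is near upright over the post, with its mark away from the gripper. Now I'll lower it.

```bash
python3 - <<'E'
from plan import *
o=ctrl.get_obs();R=Ro.from_euler('xyz',o['tcp_rot']);p=o['position']+[-.0025,.003,-.078]
go(p,R,n=4)
print('per cm down in tool cm',R.inv().apply([0,0,-1]).round(3))
E
```

```text
n 4 total rot [0. 0. 0.] total shift tool cm [ 0.15 -5.8   5.23]
[np.float64(0.0), np.float64(0.0), np.float64(0.0), np.float64(0.04), np.float64(-1.45), np.float64(1.31)]
[np.float64(0.0), np.float64(0.0), np.float64(0.0), np.float64(0.04), np.float64(-1.45), np.float64(1.31)]
[np.float64(0.0), np.float64(0.0), np.float64(0.0), np.float64(0.04), np.float64(-1.45), np.float64(1.31)]
[np.float64(0.0), np.float64(0.0), np.float64(0.0), np.float64(0.04), np.float64(-1.45), np.float64(1.31)]
per cm down in tool cm [-0.001 -0.711  0.703]
```

```bash
python3 -m inch '[[0,0,0,0.05,-0.7,0.6,4.7],[0,0,0,0.05,-0.9,0.8,4.7],[0,0,0,0.05,-0.9,0.8,4.7],[0,0,0,0,-0.9,0.8,4.7],[0,0,0,0,-0.9,0.8,4.7],[0,0,0,0,-0.8,0.7,4.7],[0,0,0,0,-0.7,0.7,4.7],[0,0,0,0,0,0,4.7]]'
python3 - <<'E'
from plan import *
o=ctrl.get_obs();print(o['joint_pos'].round(3),o['contact_force'].round(1),o['moment'].round(2),o['position'].round(4))
E
```

```text
t: 7.28
position: [0.6064, -0.0102, 0.0727]
tcp_rot: [2.354, 0.002, 1.114]
contact_force: [-0.5, 0.2, -1.6]
finger_gap: 0.049
[-0.634  0.396  0.379  2.24   1.737  0.388 -0.841] [-0.5  0.2 -1.6] [ 0.42  0.84 -0.01] [ 0.6064 -0.0102  0.0727]
```

```bash
python3 -m inch '[[0,0,0,0,-0.25,0.25,4.7],[0,0,0,0,-0.25,0.25,4.7],[0,0,0,0,-0.2,0.2,4.7],[0,0,0,0,-0.15,0.15,4.7],[0,0,0,0,0,0,4.7]]'
python3 -m inch '[[0,0,0,0,-0.1,0.1,4.7],[0,0,0,0,-0.1,0.1,4.7],[0,0,0,0,0,0,4.7]]'
```

```text
t: 7.7
position: [0.6079, -0.0101, 0.063]
tcp_rot: [2.35, -0.001, 1.113]
contact_force: [-0.5, 0.5, -1.2]
finger_gap: 0.0492
t: 7.95
position: [0.6079, -0.01, 0.0601]
tcp_rot: [2.35, -0.001, 1.113]
contact_force: [0.3, -0.6, -0.7]
finger_gap: 0.0492
```

```bash
python3 -m inch '[[0,0,0,0,-0.1,0.1,4.7],[0,0,0,0,-0.1,0.1,4.7],[0,0,0,0,0,0,4.7]]'
python3 -m inch '[[0,0,0,0,-0.1,0.1,4.7],[0,0,0,0,0,0,4.7]]'
```

```text
t: 8.2
position: [0.6092, -0.0106, 0.0592]
tcp_rot: [2.346, -0.002, 1.112]
contact_force: [-5.4, 0.6, 8.9]
finger_gap: 0.0492
t: 8.37
position: [0.61, -0.011, 0.0591]
tcp_rot: [2.343, -0.003, 1.111]
contact_force: [-5.9, 0.8, 13.6]
finger_gap: 0.0492
```

Contact at the base height (about 14 N). I'll release and back off along the tool axis.

```bash
python3 -m inch '[[0,0,0,0,0.05,-0.05,5.0],[0,0,0,0,0,0,5.4],[0,0,0,0,0,0,6.5],[0,0,0,0,0,0,8.5],[0,0,0,0,0,0,8.5],[0,0,0,0,0,0,8.5]]'
python3 -m inch '[[0,0,0,0,0,-0.5,8.5],[0,0,0,0,0,-1.5,8.5],[0,0,0,0,0,-2,8.5],[0,0,0,0,0,-2.5,8.5],[0,0,0,0,0,-3,8.5],[0,0,0,0,0,-3,8.5],[0,0,0,0,0,-2,8.5],[0,0,0,0,0,0,8.5]]'
cat > shellup.py <<'E'
from fit import *
o=ctrl.get_obs();print(o['t'],o['joint_pos'].round(3))
s=ctrl.get_image('scene');t=ctrl.get_image('top')
m=lambda p:[cyl(.025,.012,.102)+[p[0],p[1],0]]
for n,vs in(('both',[(s,(225,185,75,75)),(t,(258,195,60,65))]),('s',[(s,(225,185,75,75))]),('t',[(t,(258,195,60,65))])):
    q,e=fit(vs,m,np.array([.598,-.0035]),'orange',np.array([.005,.005]));print(n,q.round(4),e)
cv2.imwrite('pics/p3.png',np.hstack([crop(s,225,175,80,100,5),crop(t,250,180,80,100,5)]))
E
python3 shellup.py
```

```text
t: 8.87
position: [0.6078, -0.0101, 0.0564]
tcp_rot: [2.351, -0.0, 1.113]
contact_force: [0.8, 0.3, -1.4]
finger_gap: 0.0849
t: 9.53
position: [0.5148, 0.0384, 0.1609]
tcp_rot: [2.349, -0.006, 1.118]
contact_force: [0.9, -0.4, 0.3]
finger_gap: 0.0847
9.5333 [-0.835  0.062  0.302  2.33   1.241  0.658 -0.421]
both [ 0.5993 -0.0065] 0.163072755051801
s [ 0.5974 -0.0036] 0.08916974050346212
t [ 0.5989 -0.0067] 0.0572879138624436
```

View pics/p3.png

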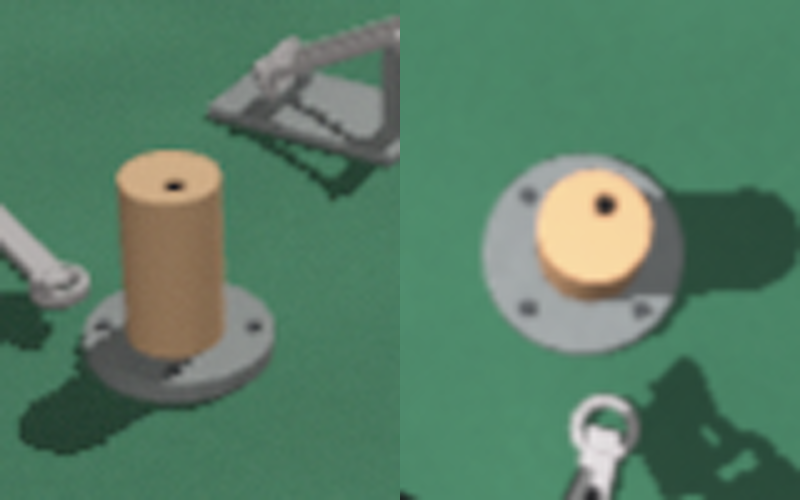

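The shell stands flat on the base. Its mark is at top px (291,221) and scene px (260,212). I'll compute the mark position and plan the move to the gauge.

```bash
python3 - <<'E'
from plan import *
s=ctrl.get_image('scene');t=ctrl.get_image('top')
for n,d,(u,v) in(('s',s,(260,212)),('t',t,(291,221))):
    g=255-d['color'][v-4:v+5,u-4:u+5].astype(float).max(2);w=np.clip(g-np.median(g)-40,0,None)
    yy,xx=np.mgrid[v-4:v+5,u-4:u+5];c=((xx*w).sum()/w.sum(),(yy*w).sum()/w.sum());print(n,c,atz(d,c,.102).round(4))
go([.521,-.190,.27],down(1.35))
E
```

```text
s (np.float64(259.81546572934974), np.float64(212.94376098418277)) [ 0.6117 -0.0108  0.102 ]
t (np.float64(290.56580829756797), np.float64(220.56366237482118)) [ 0.608  -0.0106  0.102 ]
n 7 total rot [ 0.787  0.094 -0.225] total shift tool cm [-19.89  15.31  -0.44]
[np.float64(0.1125), np.float64(0.0135), np.float64(-0.0322), np.float64(-2.84), np.float64(2.19), np.float64(-0.06)]
[np.float64(0.1125), np.float64(0.0135), np.float64(-0.0322), np.float64(-2.91), np.float64(2.07), np.float64(-0.34)]
[np.float64(0.1125), np.float64(0.0135), np.float64(-0.0322), np.float64(-2.97), np.float64(1.92), np.float64(-0.61)]
[np.float64(0.1125), np.float64(0.0135), np.float64(-0.0322), np.float64(-3.01), np.float64(1.74), np.float64(-0.85)]
[np.float64(0.1125), np.float64(0.0135), np.float64(-0.0322), np.float64(-3.05), np.float64(1.54), np.float64(-1.08)]
[np.float64(0.1125), np.float64(0.0135), np.float64(-0.0322), np.float64(-3.08), np.float64(1.31), np.float64(-1.28)]
[np.float64(0.1125), np.float64(0.0135), np.float64(-0.0322), np.float64(-3.1), np.float64(1.05), np.float64(-1.46)]
```

```bash
python3 -m inch '[[0.05,0.006,-0.016,-1,1.5,-1,8.5],[0.05,0.006,-0.016,-1,1.5,-1,8.5],[0.1,0.012,-0.03,-2.5,1.8,-0.3,8.5],[0.1,0.012,-0.03,-2.5,1.8,-0.4,8.5],[0.1,0.012,-0.03,-2.5,1.8,-0.6,8.5],[0.1,0.012,-0.03,-2.5,1.5,-0.6,8.5],[0.1,0.012,-0.03,-2.5,1.5,-0.6,8.5],[0.1,0.012,-0.03,-2.5,1.2,-0.8,8.5],[0.08,0.012,-0.03,-2.5,1,-0.8,8.5],[0,0,0,0,0,0,8.5]]'
python3 - <<'E'
from plan import *
o=ctrl.get_obs();print(o['joint_pos'].round(3))
go([.521,-.190,.26],down(1.35))
E
```

```text
t: 10.57
position: [0.5097, -0.1068, 0.2411]
tcp_rot: [2.822, 0.072, 1.215]
contact_force: [0.7, -2.6, 1.0]
finger_gap: 0.0849
[-0.596  0.023  0.681  1.885  0.168  0.954  1.232]
n 3 total rot [ 0.314  0.093 -0.122] total shift tool cm [-7.52  4.18 -0.04]
[np.float64(0.1047), np.float64(0.0309), np.float64(-0.0407), np.float64(-2.51), np.float64(1.39), np.float64(-0.01)]
[np.float64(0.1047), np.float64(0.0309), np.float64(-0.0407), np.float64(-2.56), np.float64(1.28), np.float64(-0.23)]
[np.float64(0.1047), np.float64(0.0309), np.float64(-0.0407), np.float64(-2.6), np.float64(1.14), np.float64(-0.44)]
```

```bash
python3 -m inch '[[0.052,0.015,-0.02,-1.25,0.7,0,8.5],[0.052,0.015,-0.02,-1.25,0.7,0,8.5],[0.052,0.015,-0.02,-1.25,0.7,0,8.5],[0.052,0.015,-0.02,-1.25,0.7,-0.1,8.5],[0.052,0.015,-0.02,-1.25,0.7,-0.1,8.5],[0.052,0.015,-0.02,-1.25,0.6,-0.1,8.5],[0,0,0,0,0,0,8.5],[0,0,0,0,0,0,8.5]]'
cat > g1.py <<'E'
from fit import *
o=ctrl.get_obs();print(o['joint_pos'].round(3),o['position'].round(4),o['tcp_rot'].round(3))
w=ctrl.get_image('wrist')
a=w['color'][:,:,::-1].copy()
x,y,ya=.5205,-.1905,-.22
gz=np.array([x,y,.02])
for z in(.08,.12): cv2.polylines(a,[proj(w,np.array([[i*.012,j*.012,z] for i,j in((1,1),(1,-1),(-1,-1),(-1,1))])@Rz(ya).T+gz).astype(int)],True,(0,0,255))
cv2.circle(a,tuple(proj(w,Rz(ya)@[.028,0,.056]+gz)[0].astype(int)),3,(255,0,0),-1)
cv2.polylines(a,[proj(w,np.array([[i*.025,j*.025,.045] for i,j in((1,1),(1,-1),(-1,-1),(-1,1))])@Rz(-.27).T+[x,y,0]).astype(int)],True,(255,0,255))
cv2.imwrite('pics/g1.png',a)
E
python3 g1.py
```

```text
t: 11.23
position: [0.5236, -0.1833, 0.2493]
tcp_rot: [-3.135, 0.003, 1.354]
contact_force: [-0.1, 0.7, -1.0]
finger_gap: 0.0854
[-0.236  0.375  0.752  1.48  -0.252  1.393  1.881] [ 0.5236 -0.1833  0.2493] [-3.135e+00  3.000e-03  1.354e+00]
```

View pics/g1.png

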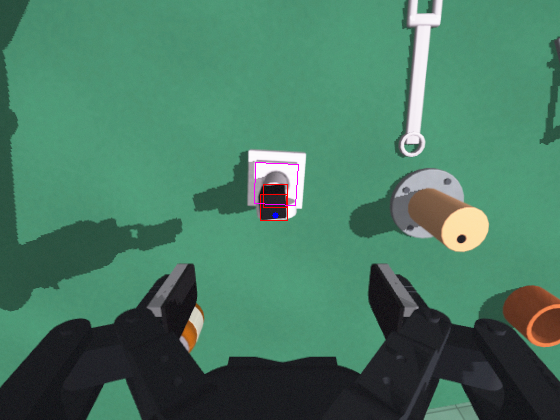

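The overlay matches the grip at (274,202), so the gauge pose is good. I'll refine it with the grip mask and also measure the mark at (461,239).

```bash
cat > g2.py <<'E'
from fit import *
from plan import *
import fit
w=ctrl.get_image('wrist')
fit.mask=lambda d,win,k:cv2.resize(d['color'],None,fx=S,fy=S,interpolation=cv2.INTER_LINEAR)[win[1]*S:(win[1]+win[3])*S,win[0]*S:(win[0]+win[2])*S].max(2)<70
m=lambda p:[box(-.012,.012,-.012,.012,.08,.12)@Rz(p[2]).T+[p[0],p[1],.02]]
q,e=fit.fit([(w,(245,170,60,62))],m,np.array([.5205,-.1905,-.22]),'k',np.array([.004,.004,.1]));print('gauge',q.round(4),e)
u,v=461,239;g=w['color'][v-9:v+10,u-9:u+10].max(2).astype(float);k=np.clip(130-g,0,None);yy,xx=np.mgrid[v-9:v+10,u-9:u+10]
c=((xx*k).sum()/k.sum(),(yy*k).sum()/k.sum());print('mark',c,atz(w,c,.102).round(4))
R=down(q[2]+np.pi/2);go(grasp_tcp([q[0],q[1],.122],R),R,n=6)
E
python3 g2.py
```

```text
gauge [ 0.5192 -0.1917 -0.2019] 0.15863362610698226
mark (np.float64(458.4102564102564), np.float64(239.01750493096648)) [ 0.6069 -0.0089  0.102 ]
n 6 total rot [-0.005 -0.001 -0.011] total shift tool cm [-1.21 -0.1  14.69]
[np.float64(-0.0009), np.float64(-0.0001), np.float64(-0.0018), np.float64(-0.2), np.float64(-0.02), np.float64(2.45)]
[np.float64(-0.0009), np.float64(-0.0001), np.float64(-0.0018), np.float64(-0.2), np.float64(-0.02), np.float64(2.45)]
[np.float64(-0.0009), np.float64(-0.0001), np.float64(-0.0018), np.float64(-0.2), np.float64(-0.02), np.float64(2.45)]
[np.float64(-0.0009), np.float64(-0.0001), np.float64(-0.0018), np.float64(-0.2), np.float64(-0.03), np.float64(2.45)]
[np.float64(-0.0009), np.float64(-0.0001), np.float64(-0.0018), np.float64(-0.2), np.float64(-0.03), np.float64(2.45)]
[np.float64(-0.0009), np.float64(-0.0001), np.float64(-0.0018), np.float64(-0.2), np.float64(-0.03), np.float64(2.45)]
```

```bash
python3 -m inch '[[0,0,-0.003,-0.2,0,2.4,8.5],[0,0,-0.003,-0.2,0,2.4,8.5],[-0.005,0,-0.003,-0.2,0,2.4,8.5],[0,0,0,-0.2,0,2.4,8.5],[0,0,0,-0.2,0,2.4,8.5],[0,0,0,-0.2,-0.1,2.4,8.5],[0,0,0,0,0,0.1,8.5],[0,0,0,0,0,0,8.5]]'
python3 - <<'E'
from plan import *
R=down(-.205+np.pi/2);go(grasp_tcp([.5193,-.1913,.124],R),R,n=1)
print(ctrl.get_obs()['joint_pos'].round(3))
E
```

```text
t: 12.0
position: [0.5195, -0.1901, 0.1057]
tcp_rot: [-3.14, -0.002, 1.369]
contact_force: [-1.2, -0.6, 1.2]
finger_gap: 0.0849
n 1 total rot [-0.001 -0.002  0.004] total shift tool cm [-0.12  0.01  0.04]
[np.float64(-0.0012), np.float64(-0.0023), np.float64(0.0036), np.float64(-0.12), np.float64(0.01), np.float64(0.04)]
[-0.183  0.489  0.696  1.701 -0.351  1.081  1.993]
```

```bash
python3 -m inch '[[0,0,0,-0.1,0,0,6],[0,0,0,0,0,0,4],[0,0,0,0,0,0,2.8],[0,0,0,0,0,0,2.8],[0,0,0,0,0,0,2.8],[0,0,0,0,0,0,2.4],[0,0,0,0,0,0,2.2],[0,0,0,0,0,0,2.2],[0,0,0,0,0,0,2.2],[0,0,0,0,0,0,2.2]]'
```

```text
t: 12.83
position: [0.5213, -0.193, 0.1073]
tcp_rot: [3.138, -0.001, 1.368]
contact_force: [-0.1, 1.2, 6.7]
finger_gap: 0.0232
```

```bash
python3 -m inch '[[0,0,0,0,0,-0.3,2.2],[0,0,0,0,0,-0.6,2.2],[0,0,0,0,0,-1,2.2],[0,0,0,0,0,-1,2.2],[0,0,0,0,0,-1.5,2.2],[0,0,0,0,0,-2,2.2],[0,0,0,0,0,-2.5,2.2],[0,0,0,0,0,-2,2.2],[0,0,0,0,0,-1,2.2],[0,0,0,0,0,0,2.2]]'
cat > g3.py <<'E'
from fit import *
from plan import *
import sys
o=ctrl.get_obs();print(o['joint_pos'].round(3),o['position'].round(4),o['tcp_rot'].round(3),o['contact_force'].round(1))
s=ctrl.get_image('scene');t=ctrl.get_image('top')
R=Ro.from_euler('xyz',o['tcp_rot']);g=o['position']-.0187*R.apply([0,0,1])
c=proj(s,g)[0].astype(int);c2=proj(t,g)[0].astype(int)
# gauge upright, yaw = tool yaw-pi/2: h = grasp height above gauge origin; th tilt about tool x (jaw axis)
ya=o['tcp_rot'][2]-np.pi/2
dial=cyl(.022,.014,.028)[:,[2,0,1]]+[0,0,.056]
parts=[cyl(.014,0,.08),dial,cyl(.004,-.014,0)]
def model(p):
    T=Ro.from_rotvec(R.apply([1,0,0])*p[1])*Ro.from_euler('z',ya);return [T.apply(P-[0,0,p[0]])+g+T.apply([p[2],0,0]) for P in parts]
import fit
def mk(d,win,k):
    c=cv2.resize(d['color'],None,fx=S,fy=S,interpolation=cv2.INTER_LINEAR)[win[1]*S:(win[1]+win[3])*S,win[0]*S:(win[0]+win[2])*S].astype(float)
    return (c[...,0]>.85*c[...,1])&(c.max(2)>75)
fit.mask=mk
lo=proj(s,g-[0,0,.12])[0];hi=proj(s,g-[0,0,.05])[0]
win=(c[0]-25,int(hi[1])-8,50,int(lo[1]-hi[1])+12)
q,e=fit.fit([(s,win)],model,np.array([.104,0.,0.]),'k',np.array([.004,.08,.003]));print('h,tilt,dx',q.round(4),e)
a=s['color'][:,:,::-1].copy();a=cv2.resize(a,None,fx=5,fy=5,interpolation=cv2.INTER_CUBIC)
for P in model([.104,0,0]): cv2.polylines(a,[cv2.convexHull(((proj(s,P)+.5)*5-.5).astype(np.float32)).astype(int)],True,(0,0,255))
x0,y0=(c[0]-40)*5,(c[1]-30)*5
cv2.imwrite(sys.argv[1],np.hstack([a[y0:y0+500,x0:x0+400],crop(t,c2[0]-40,c2[1]-50,80,100,5)]))
E
python3 g3.py pics/g3.png
```

```text
t: 13.67
position: [0.5215, -0.1942, 0.2287]
tcp_rot: [3.134, -0.001, 1.368]
contact_force: [0.1, -0.6, -0.8]
finger_gap: 0.0237
[-0.216  0.38   0.748  1.526 -0.265  1.332  1.926] [ 0.5215 -0.1942  0.2287] [ 3.134e+00 -1.000e-03  1.368e+00] [ 0.1 -0.6 -0.8]
h,tilt,dx [0.1006 0.0105 0.0056] 0.18393513610126047
```

View pics/g3.png

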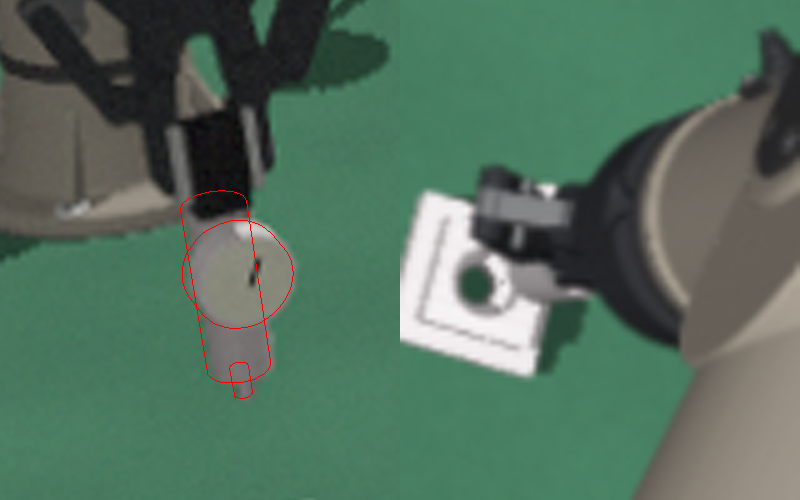

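The gauge is out of the stand and upright, with the dial facing the camera and the overlay matching. Next I'll move above the mark with dial yaw 0.

```bash
python3 - <<'E'
from plan import *
go([.609,-.0105,.232],down(np.pi/2),n=9)
E
```

```text
n 9 total rot [ 0.001 -0.002 -0.203] total shift tool cm [19.66  5.07 -0.65]
[np.float64(0.0001), np.float64(-0.0002), np.float64(-0.0225), np.float64(2.18), np.float64(0.56), np.float64(-0.07)]
[np.float64(0.0001), np.float64(-0.0002), np.float64(-0.0225), np.float64(2.17), np.float64(0.61), np.float64(-0.07)]
[np.float64(0.0001), np.float64(-0.0002), np.float64(-0.0225), np.float64(2.16), np.float64(0.66), np.float64(-0.07)]
[np.float64(0.0001), np.float64(-0.0002), np.float64(-0.0225), np.float64(2.14), np.float64(0.71), np.float64(-0.07)]
[np.float64(0.0001), np.float64(-0.0002), np.float64(-0.0225), np.float64(2.12), np.float64(0.76), np.float64(-0.07)]
[np.float64(0.0001), np.float64(-0.0002), np.float64(-0.0225), np.float64(2.11), np.float64(0.81), np.float64(-0.07)]
[np.float64(0.0001), np.float64(-0.0002), np.float64(-0.0225), np.float64(2.09), np.float64(0.85), np.float64(-0.07)]
[np.float64(0.0001), np.float64(-0.0002), np.float64(-0.0225), np.float64(2.07), np.float64(0.9), np.float64(-0.07)]
[np.float64(0.0001), np.float64(-0.0002), np.float64(-0.0225), np.float64(2.05), np.float64(0.95), np.float64(-0.08)]
```

```bash
python3 -m inch '[[0,0,-0.01,1,0.2,-0.3,2.2],[0,0,-0.023,1.7,0.5,-0.1,2.2],[0,0,-0.023,2.2,0.6,-0.1,2.2],[0,0,-0.023,2.2,0.6,-0.1,2.2],[0,0,-0.023,2.2,0.7,0,2.2],[0,0,-0.023,2.2,0.8,0,2.2],[0,0,-0.023,2.1,0.8,0,2.2],[0,0,-0.023,2.1,0.9,0,2.2],[0,0,-0.023,2.0,0.9,0,2.2],[0,0,-0.01,1.5,0.6,0,2.2]]'
python3 -m inch '[[0,0,0,0.5,0.2,0,2.2],[0,0,0,0,0,0,2.2],[0,0,0,0,0,0,2.2]]'
python3 - <<'E'
from plan import *
go([.609,-.0105,.226],down(np.pi/2),n=2)
E
python3 g3.py pics/m1.png
```

```text
t: 14.6
position: [0.6075, -0.0042, 0.2309]
tcp_rot: [3.14, -0.002, 1.578]
contact_force: [-0.2, 1.0, -1.2]
finger_gap: 0.0234
t: 14.85
position: [0.6081, -0.0048, 0.2316]
tcp_rot: [3.14, 0.001, 1.572]
contact_force: [-0.2, -1.1, -1.9]
finger_gap: 0.0232
n 2 total rot [0.001 0.001 0.001] total shift tool cm [-0.57  0.09  0.56]
[np.float64(0.0006), np.float64(0.0004), np.float64(0.0004), np.float64(-0.28), np.float64(0.05), np.float64(0.28)]
[np.float64(0.0006), np.float64(0.0004), np.float64(0.0004), np.float64(-0.28), np.float64(0.05), np.float64(0.28)]
[-0.435  0.48   0.638  1.359 -0.282  1.393  1.77 ] [ 0.6081 -0.0048  0.2316] [3.140e+00 1.000e-03 1.572e+00] [-0.2 -1.1 -1.9]
h,tilt,dx [ 0.1023 -0.0021  0.002 ] 0.32698735535993617
```

View pics/m1.png

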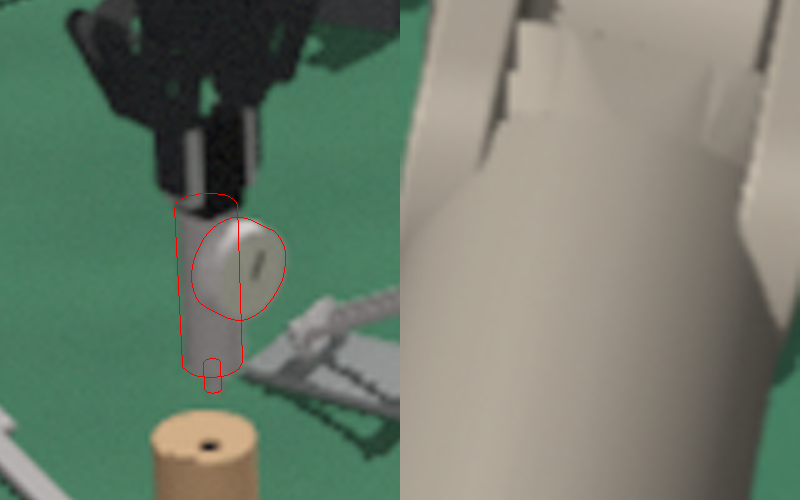

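The scene view shows the gauge upright above the shell, with the tip at (212,393) directly over the mark at (209,446) in the crop. Dial faces +x. I'll shift the last few mm and descend to just above contact.

```bash
python3 -m inch '[[0,0,0,-0.28,0.05,0.4,2.2],[0,0,0,-0.29,0.05,0.4,2.2],[0,0,0,0,0,0.5,2.2],[0,0,0,0,0,0.5,2.2],[0,0,0,0,0,0.4,2.2],[0,0,0,0,0,0,2.2],[0,0,0,0,0,0,2.2]]'
for i in 1 2 3; do python3 - <<'E'
from station import ctrl
s=ctrl.get_image('scene');o=ctrl.get_obs();print(o['position'].round(4),o['contact_force'].round(2),o['tcp_rot'].round(3))
E
done
python3 - <<'E'
from h import *
s=ctrl.get_image('scene');u,v=260,212
cv2.imwrite('pics/m2.png',crop(s,u-40,v-45,80,60,8))
o=ctrl.get_obs();tip=o['position']+[0,0,.0187-.104-.014];print(tip,proj(s,tip),proj(s,[[.609,-.0105,.102],[.608,-.0106,.102]]))
E
```

```text
t: 15.53
position: [0.6092, -0.0092, 0.2093]
tcp_rot: [3.14, -0.001, 1.573]
contact_force: [0.2, -0.7, -2.4]
finger_gap: 0.0234
[ 0.6095 -0.0093  0.2097] [-0.23 -0.07 -1.72] [ 3.140e+00 -1.000e-03  1.573e+00]
[ 0.6097 -0.0094  0.21  ] [-1.01  0.46 -1.87] [ 3.139e+00 -1.000e-03  1.573e+00]
[ 0.6098 -0.0094  0.2102] [ 0.97 -0.56 -1.63] [ 3.139e+00 -1.000e-03  1.573e+00]
[ 0.60976004 -0.00944626  0.11093647] [[259.57200384 209.19258545]] [[259.15922835 212.48023118]
 [258.84996477 212.34198134]]
```

View pics/m2.png

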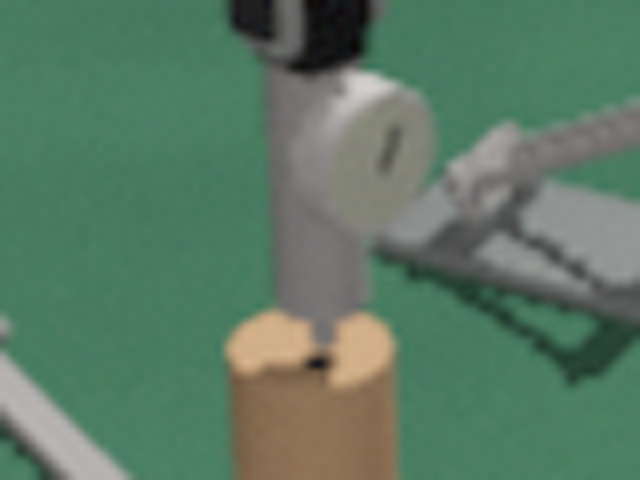

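The tip is at (322,345) in the crop and the mark at (317,363), so I need about 1 mm of correction and 8–9 mm of descent. The force baseline is Fz ≈ -1.8 N.

```bash
python3 -m inch '[[0,0,0,-0.14,-0.1,0.1,2.2],[0,0,0,0,0,0.2,2.2],[0,0,0,0,0,0.2,2.2],[0,0,0,0,0,0,2.2],[0,0,0,0,0,0,2.2],[0,0,0,0,0,0,2.2]]'
cat > f.py <<'E'
from station import ctrl
import numpy as np
a=[]
for i in range(6): ctrl.get_image('top');o=ctrl.get_obs();a.append(np.r_[o['position']*1000,o['contact_force'],o['tau'][[1,3]]])
print(np.mean(a,0).round(2),o['tcp_rot'].round(3),o['t'])
E
python3 f.py
python3 -m inch '[[0,0,0,0,0,0.15,2.2],[0,0,0,0,0,0.15,2.2],[0,0,0,0,0,0,2.2],[0,0,0,0,0,0,2.2]]'
python3 f.py
```

```text
t: 16.23
position: [0.6086, -0.0109, 0.2048]
tcp_rot: [3.139, -0.001, 1.572]
contact_force: [0.2, 0.5, -1.5]
finger_gap: 0.0233
[ 6.0861e+02 -1.0880e+01  2.0494e+02  8.0000e-02 -4.6000e-01 -1.6500e+00
 -4.2550e+01 -2.2870e+01] [ 3.139e+00 -1.000e-03  1.572e+00] 16.5333
t: 16.87
position: [0.6088, -0.0109, 0.2021]
tcp_rot: [3.139, -0.001, 1.572]
contact_force: [0.4, 0.3, -0.9]
finger_gap: 0.0232
[ 6.0874e+02 -1.0940e+01  2.0211e+02  4.0000e-01  3.0000e-02 -1.8000e-01
 -4.1790e+01 -2.2150e+01] [ 3.139e+00 -1.000e-03  1.572e+00] 17.1667
```

```bash
python3 -m inch '[[0,0,0,0,0,0.15,2.2],[0,0,0,0,0,0.15,2.2],[0,0,0,0,0,0,2.2],[0,0,0,0,0,0,2.2]]'
python3 f.py; python3 f.py
```

```text
t: 17.5
position: [0.6087, -0.0109, 0.1989]
tcp_rot: [3.139, -0.001, 1.572]
contact_force: [0.5, 0.0, 0.3]
finger_gap: 0.0235
[ 6.0869e+02 -1.0930e+01  1.9902e+02  3.9000e-01 -1.1000e-01  7.5000e-01
 -4.1300e+01 -2.1630e+01] [ 3.139e+00 -1.000e-03  1.572e+00] 17.8
[ 6.0867e+02 -1.0910e+01  1.9895e+02  5.3000e-01 -2.7000e-01  7.9000e-01
 -4.1300e+01 -2.1550e+01] [ 3.139e+00 -1.000e-03  1.572e+00] 18.1
```

The slope is 306 N/m, which matches the spring, and the plunger is about 5 mm in. One more millimetre, then a final look.

```bash
python3 -m inch '[[0,0,0,0,0,0.09,2.2],[0,0,0,0,0,0,2.2],[0,0,0,0,0,0,2.2],[0,0,0,0,0,0,2.2]]'
python3 f.py; python3 - <<'E'
from h import *
s=ctrl.get_image('scene');w=ctrl.get_image('wrist')
cv2.imwrite('pics/m3.png',np.hstack([crop(s,220,167,70,75,6),cv2.resize(w['color'][:,:,::-1],(380,285))[0:285].repeat(1,0) if 0 else cv2.copyMakeBorder(cv2.resize(w['color'][:,:,::-1],(380,285)),0,165,0,0,cv2.BORDER_CONSTANT)]))
E
```

```text
t: 18.43
position: [0.6087, -0.0109, 0.198]
tcp_rot: [3.139, -0.001, 1.572]
contact_force: [1.2, -0.1, 1.6]
finger_gap: 0.0233
[ 6.0862e+02 -1.0910e+01  1.9803e+02  5.4000e-01 -2.3000e-01  1.0800e+00
 -4.1130e+01 -2.1340e+01] [ 3.139e+00 -1.000e-03  1.572e+00] 18.7333
```

The viewer limit is reached, so I'll do one numeric check instead: the visible dark remnant of the mark around the plunger, and the shell's orange extents against the earlier picture.

```bash
python3 - <<'E'
from h import *
s=ctrl.get_image('scene')['color'].astype(int)
print(s[208:217,254:267].max(2))
m=(s[...,0]>1.3*s[...,2])&(s[...,0]>1.1*s[...,1])
for v in (222,232,240):
    u=np.where(m[v,225:300])[0]+225;print(v,u.min(),u.max())
p=cv2.imread('pics/p3.png')[:,:400,::-1];p=cv2.resize(p,(80,100),interpolation=cv2.INTER_AREA).astype(int)
m=(p[...,0]>1.3*p[...,2])&(p[...,0]>1.1*p[...,1])
for v in (222,232,240):
    u=np.where(m[v-175])[0]+225;print('before',v,u.min(),u.max())
E
```

```text
[[135 111 116 119 119 120 118 120 116 113 117 178 209]
 [141 112 114 116 119 119 118 118 115 113 128 183 209]
 [172 121 114 118 118 121 120 119 118 133 175 202 208]
 [155 124 119 110 114 119 119 112 110 167 203 209 209]
 [126 125 123 106  95 108 109 107 111 179 209 209 210]
 [126 126 126 120 112 115 119 121 121 151 191 204 190]
 [129 126 127 125 127 126 125 125 150 168 173 170 152]
 [133 137 138 139 140 139 137 135 147 160 150 138 134]
 [139 140 143 144 143 142 143 144 141 140 137 136 134]]
222 250 268
232 250 268
240 250 269
before 222 250 268
before 232 250 268
before 240 250 269
```

```bash
python3 -c "
from station import ctrl
o=ctrl.get_obs();print(o['t'],o['position'],o['contact_force']);print(ctrl.hand_in())"
```

```text
18.8833 [ 0.60862305 -0.01087401  0.19800765] [ 0.10879904 -0.19586658  1.14703658]
the job is handed in; nothing more can be done
None
```

I stood the shell mouth down over the post, flat on its base, and released it. Then I lifted the gauge out of its stand and pressed it on the mark, and handed in at 18.9 s while still holding it there.

**Last checks**
- **Gauge pose:** tool tilt was within 0.003 rad and yaw was 1.572, so the dial faces +x, away from the robot.
- **Plunger:** vertical force rose 2.7 N over the free baseline. The measured slope of about 306 N/m matches the spring, so the plunger is about 6 mm in, half of its travel.
- **Shell:** its outline in the scene picture was the same under the gauge as when I released it, so pressing did not shift it.

**Not fully confirmed**
- **Tip on the mark:** estimates of the mark's position from the three cameras differed by up to 5 mm in x. I used about (0.609, -0.0105), mainly from the top camera plus an image comparison of tip and mark just before contact. The tool ended at (0.6086, -0.0109).
- **Final picture:** I had used all 12 picture views, so I could not view the last one. I judged the final state from pixel values, which showed the mark almost hidden behind the gauge.
- **Grip force:** it could not be read, so I do not know whether it stayed within the 35 N and 40 N limits. I closed the fingers only 2–3 mm past each part's width.

On the way, joint 6 hit its limit and left the shell leaning. I turned the tool heading about 0.45 rad and it went on upright.

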